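# Hook the feed trough onto the vibratory feeder

## Task

Fit the hook-on feed trough, the one with the large oblong eye in its mounting plate, to the vibratory feeder: tilt the eye over the wide-headed stud, without forcing it against the stud, level the trough and push it home, so that its mounting plate lies flat on the deck beneath the stud's head and between the side guides, with its front edge dropped behind the front lip. Let go of it, and leave the bolt-on trough, the dish, the jars and the magnifier where they are.

Things in the scene. Friction and masses are not known exactly. Their poses are not given: they have to be found in the camera images.
- trough_grip (a point): Hook-on feed trough, stainless steel, about 0.45 kg, loose, standing on the table: 200 mm long, 56 wide, 58 high. The point is its centre of mass, midway between the upright side walls, 34 mm above its underside: the place to grip across the walls (56 mm). x points along it to the nose with the eye, z up. It ends at x = -90 mm (open spout) and +110 mm (nose).
- trough_channel (a point): On the hook-on trough: middle of the inside face of the channel's closed back wall, 52 mm in x from the grip point. The open-topped channel runs from here 142 mm back to the spout; walls and floor 3 mm thick, inside 50 mm wide; floor top 21 mm below this point, wall tops 24 mm above. Shut fingers fit inside, to push the trough along +x on this wall.
- trough_eye (a point): On the hook-on trough: centre of the oblong eye, half-way through the mounting plate (85 mm in x from the grip point and 32 mm below it). The eye is 32 mm in x and 46 mm across with bevelled corners; the nose bar beyond it is 9 mm wide. The plate, the trough's underside, is flat, 4 mm thick, 56 mm wide, from 145 mm behind this point (front edge) to 25 mm beyond it (nose).
- feeder_seat (a point): Vibratory feeder, a fixed machine 200 x 130 mm with a steel deck 110 mm above the table. The point is on the deck's top face, x along the deck to the stud, z up; deck from x = -70 to +128 mm, 84 mm wide. With the trough home the axes agree and its grip point is 34 mm above this point, from x = -1.5 mm (plate against the lip) to where the eye meets the neck (3 to 17 mm).
- feeder_slot (a point): Middle of the slot in the deck (85 mm in x from the seat) in which the stud is firmly clamped, its axis up to 7 mm either way along x. Flat round head 40 mm across, 5 mm thick, on a neck 12 mm thick, 9 mm high. The eye cannot pass it level: nose 20 to 25 degrees down, the nose bar goes down beyond the head (+x side); drawn back to the neck, the rest of the eye comes down past the head.
- feeder_lip (a point): Middle of the top of the deck's front lip: 60 mm long across the deck, 6 mm thick, 8 mm high, 64.5 mm in -x from the seat. With the nose bar drawn back to the neck the levelled plate lies on the lip (3 degrees nose down); pushed 2 to 16 mm along +x its front edge drops behind it. Two side guides, 60 mm apart inside, flared and 9 mm high, flank the seat from x = -45 to +35 mm.
- spare_grip (a point): Bolt-on trough, a bystander to leave alone: same channel and sizes as the hook-on trough but with no eye, only two small bolt holes in its plate; same point and axes. The two troughs lie side by side on the table, either one on either side.
- dish: Round steel catch dish, 116 mm wide, 45 mm high, standing under the feeder's spout end; origin at the centre of its underside. Leave it.
- magnifier: Magnifier with a black rim 90 mm wide and handle, 195 mm long, lying beyond the troughs; origin under the lens centre. Leave it.
- jar_a: Clear sample jar with white cap, 76 mm wide, 110 mm high; origin at the centre of its underside. Leave it.
- jar_b: Second sample jar, the same. Leave it.
There are look-alikes about, which are no part of the job. What is shaped like the part that bears trough_grip but yellow is not meant.

How it is judged:
By the outcome, as a careful person would: the job done as asked, in the order asked, and still so for the second after the job is handed in, with the robot touching nothing.
It also fails if it takes over 54 s, if anything falls off the work surface, if the arm or the gripper's body presses on something with over 40 N, if the wrist force passes 120 N, or if a joint passes its speed limit or range.

## Robot

A 6-joint arm with a two-finger parallel gripper is mounted at the origin on the work surface. World frame = base frame: x ahead of the robot, y to its left, z up, the work surface at z = 0. Lengths are in m, angles in rad, forces in N, time in s.
With the tool pointing down it reaches from about 0.4 to 0.925 m from the base axis. Payload 3.4 kg.
Tool frame: the origin (TCP) lies between the finger pads; the fingertips stand 17 mm ahead of it and the grasp point (between the pads) lies 2 mm behind it; z points along the fingers, y is the line along which they close (so a half turn about z gives the same grasp; the last joint's range is limited). The gripper opens to 85 mm and grips with 20 to 120 N. Pads are 22 mm wide; open, the fingers measure 114 mm over their backs; the gripper's body (76 mm by 85 mm) begins 54 mm behind the grasp point. The pads swing forward as they close: fully open they stand 13 mm farther back than shut.
Start: joints at [1.081, 0.307, 1.506, -0, 1.328, -0.073], TCP at [0.233, 0.526, 0.248] pointing down, gripper open.
Joint ranges: [-3.12, 3.12], [-1.05, 2.28], [0.14, 2.33], [-1.42, 4.57], [0.1, 2.73], [-2.68, 2.68]. Speed limits (rad/s): [2.57, 2.57, 3.14, 3.14, 3.14, 3.14].

## Interface

Orientations are given as a unit quaternion [x, y, z, w].
In Python, from workcell import robot gives the robot as it stands.
- The arm moves only by the tool play_rows, never from a script. Its argument "motion" is a list of rows, each an object with "grip": the closure, from -1 (fully open) to 1 (shut), so that 0 is half open; "xyz": the shift along the world's x, y, z as a fraction of full scale, a list of three; "dr": the turn, a rotation vector about the world's x, y, z as a fraction of full scale, a list of three. In form: [{"grip": grip, "xyz": [dx, dy, dz], "dr": [ax, ay, az]}, ...]. A call has 1 to 20 rows; each row shifts and turns the commanded pose from where the row before left it; what a row does not reach is not made up. Full scale, the value 1, is 0.03 m for a shift and 0.1 rad for a turn. A row lasts 1/12 s, in which the tool goes at most 41.7 mm and 7.16 degrees, less where a joint would pass 70% of its speed; a pose out of reach is approached as far as the arm can. A call with a number of a shift or a turn outside -1 to 1 is refused whole. A call with a gripper value outside its range is refused whole. The fingers move at their own pace and stop on an object; "force" is the grip in N (left out, the last holds). Time passes only in rows, so rows that do not move let the fingers close. It gives the time, the measured TCP pose, the force, the opening and the grip force at its end, in the units of the state.
- robot.get_state(): the state, without advancing time (a new reading comes with each control period).
- robot.get_image(name): name is "side" or "top"; returns a dict with "color" (384x512x3 uint8, blue, green, red), "range_z" (384x512 float32, m along the optical axis (not along the pixel's ray), 0 where there is no reading), "mtx" (3x3 intrinsics, pixels), "distortion" ([k1, k2, p1, p2, k3] as OpenCV has them; the pictures are not rectified), "extrinsics" (4x4, takes a point from world to camera coordinates). Camera axes: x right, y down, z forward; pixel columns grow to the right and rows downward; lengths in m; the calibration is good to about 2 mm. A picture is of the moment at which its call begins.
- robot.finish_job(): hands the job in; it is judged then, once.
The state is a dict: "clock": time; "joints": joint angles; "qvel": joint speeds; "joint_torque": joint torques, N m; "eef_pos": TCP position; "eef_rot": TCP orientation; "contact_force": force on the tool from outside, world axes, zero at the start; "wrist_torque": the same for the moment, N m; "finger_gap": finger opening in m; "finger_force": force on a finger pad.
Only numpy, scipy, OpenCV 4.12 (cv2) and the standard library are available. Lean on these libraries where they do the work, as an engineer would, in place of code of your own. Each camera call takes 0.05 s, during which the arm holds its last target. There are 200 camera calls.

## Working session

There is one attempt and no reset: what is moved stays moved. The work goes in short steps, Python scripts to look and compute and a tool call to move; the robot and the scene stay as the last step left them, time stands still between calls to the robot, and variables do not carry over. Pictures are saved under pics/ and viewed, at most 10 in all, crops included, and the job is handed in when it is done.

Besides the shell and the picture viewer there is one more tool, called after "Call:" as name(argument=value, ...) on one line, values as JSON. play_rows: Moves the arm, as the interface text tells. Shift numbers are shares of 0.03 m and turn numbers shares of 0.1 rad, none past 1 either way. Its arguments: {"type":"object","properties":{"motion":{"type":"array"},"force":{"type":"number"}},"required":["motion"]}

```bash
mkdir -p pics; cat > h.py <<'E'
import numpy as np, cv2
from workcell import robot
def grab(n,tag):
    d=robot.get_image(n); np.savez(f'{tag}.npz',**d); cv2.imwrite(f'pics/{tag}.png',d['color']); return d
def load(tag): return dict(np.load(f'{tag}.npz'))
def ray(d,uv):
    p=cv2.undistortPoints(np.array([[uv]],float),d['mtx'],d['distortion'])[0,0]
    E=d['extrinsics'];R=E[:3,:3];t=E[:3,3]
    return -R.T@t, R.T@np.array([p[0],p[1],1.])
def atz(d,uv,z):
    o,v=ray(d,uv); return o+v*(z-o[2])/v[2]
def dep(d,uv):
    o,v=ray(d,uv); return o+v*d['range_z'][int(round(uv[1])),int(round(uv[0]))]
def proj(d,P):
    E=d['extrinsics']; return cv2.projectPoints(np.array(P,float).reshape(-1,3),cv2.Rodrigues(E[:3,:3])[0],E[:3,3],d['mtx'],d['distortion'])[0][:,0]
def cloud(d):
    h,w=d['range_z'].shape; u,v=np.meshgrid(np.arange(w),np.arange(h))
    p=cv2.undistortPoints(np.stack([u,v],-1).reshape(-1,1,2).astype(float),d['mtx'],d['distortion'])[:,0]
    z=d['range_z'].reshape(-1,1); c=np.hstack([p*z,z]); E=d['extrinsics']
    P=(c-E[:3,3])@E[:3,:3]; P[z[:,0]==0]=np.nan
    return P.reshape(h,w,3)
E
python3 - <<'E'
from h import *
a=grab('top','t0');b=grab('side','s0')
for d in(a,b):
    R=d['extrinsics'];print(-R[:3,:3].T@R[:3,3],R[2,:3],d['mtx'][0,0])
print(robot.get_state())
E
```

```text
[0.28714552 0.18784177 1.26042396] [ 1.89785141e-01 -3.94824391e-04 -9.81825567e-01] 392.5260572605959
[ 0.08018415 -0.98081707  0.93404997] [ 0.27766944  0.78532108 -0.55332674] 427.8004546730744
{'clock': 0.1, 'joints': array([ 1.08049083e+00,  3.07522232e-01,  1.50752367e+00,  3.71765896e-06,
        1.32839734e+00, -7.34927601e-02]), 'qvel': array([ 7.32684054e-04,  1.22652077e-04, -4.20470164e-03, -3.99676412e-04,
        9.31020117e-05,  1.25821876e-03]), 'joint_torque': array([ 1.04328883e-03, -4.58531892e+01, -2.52608925e+01,  3.97195561e-05,
        5.64523929e-03, -4.34523201e-05]), 'eef_pos': array([0.23253051, 0.52524857, 0.24746655]), 'eef_rot': array([ 2.06901363e-01,  9.78361370e-01, -8.88269786e-04, -2.59131453e-04]), 'contact_force': array([0.2402828 , 0.76673578, 1.18686928]), 'wrist_torque': array([-0.03952418, -0.01941377, -0.03561152]), 'finger_force': 0.0, 'finger_gap': 0.0855995523211114}
```

View pics/t0.png

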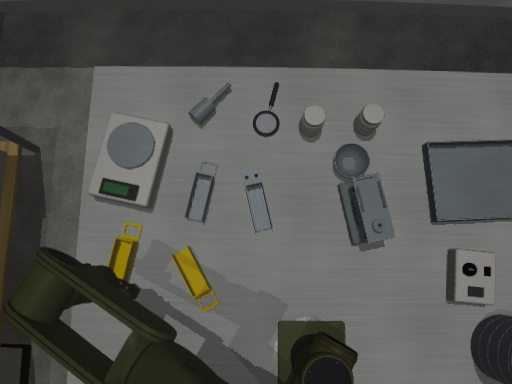

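View pics/s0.png

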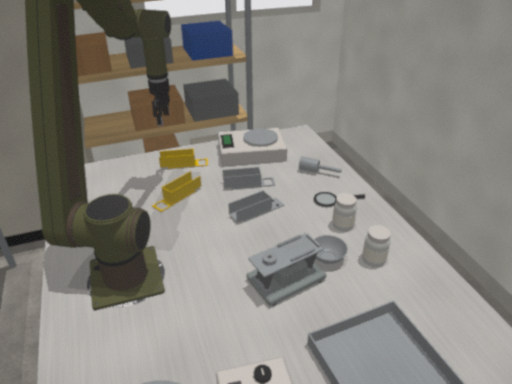

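Top: candidates are steel troughs at (201,192), with a large eye at (208,168), and at (258,203), with two bolt holes at (252,177). The yellow ones at (125,255) and (195,280) are excluded. The feeder is at (367,210), stud at (379,226), dish at (350,160). I choose (201,192) and check it in a close crop.

```bash
python3 - <<'E'
from h import *
a=load('t0');b=load('s0')
A=cv2.resize(a['color'][155:235,180:280],None,fx=7.9,fy=7.4,interpolation=cv2.INTER_CUBIC)
A=cv2.resize(a['color'][155:235,180:280],None,fx=5,fy=5,interpolation=cv2.INTER_CUBIC) # 500x400
F=cv2.resize(a['color'][165:255,330:405],None,fx=4,fy=4,interpolation=cv2.INTER_CUBIC) #300x360
im=np.zeros((600,800,3),np.uint8); im[:400,:500]=A; im[:360,500:]=F
S=cv2.resize(b['color'][160:222,210:290],None,fx=3.2,fy=3.2,interpolation=cv2.INTER_CUBIC); im[400:400+S.shape[0],:S.shape[1]]=S
S=cv2.resize(b['color'][228:304,240:335],None,fx=3,fy=3,interpolation=cv2.INTER_CUBIC); im[365:365+S.shape[0],510:510+S.shape[1]]=S
cv2.imwrite('pics/c1.png',im)
P=cloud(a)
for z0,z1,n in((.045,.075,'walls'),(.095,.122,'deck'),(.122,.135,'head')):
    m=(P[...,2]>z0)&(P[...,2]<z1)
    k,l,s,c=cv2.connectedComponentsWithStats(m.astype(np.uint8))
    for i in range(1,k):
        if s[i,4]>40: q=P[l==i]; r=cv2.minAreaRect(q[:,:2].astype(np.float32)); print(n,s[i],np.round(q.mean(0),4),np.round(r[0],4),np.round(r[1],4),r[2])
E
```

```text
walls [188  98  26  24 283] [0.7694 0.3545 0.0529] [0.7719 0.3548] [0.0486 0.076 ] 47.20992660522461
walls [  88  112   82   96 3702] [0.5731 0.5761 0.0655] [0.5996 0.5798] [0.2017 0.283 ] 78.24476623535156
walls [356 112  21  20 100] [ 0.7167 -0.1692  0.0604] [ 0.7215 -0.1706] [0.0738 0.0312] 46.09415817260742
walls [300 119  23  15  81] [0.703  0.0075 0.0598] [0.7088 0.003 ] [0.0755 0.0326] 69.5088119506836
walls [184 172  29  49 185] [0.4911 0.3519 0.0558] [0.4817 0.3527] [0.0575 0.1447] 78.09939575195312
walls [245 182  28  45 131] [0.4689 0.1672 0.0571] [0.4537 0.1654] [0.1436 0.0562] 13.224699974060059
walls [352 197  11  28  81] [ 0.4368 -0.1346  0.0604] [ 0.44   -0.1357] [0.0889 0.0128] 12.107996940612793
walls [108 237  27  43 186] [0.2963 0.5824 0.0549] [0.2875 0.5881] [0.0596 0.1184] 78.36796569824219
walls [186 246  24  48  89] [0.2548 0.3448 0.0567] [0.2567 0.3598] [0.1434 0.032 ] 29.41674041748047
walls [ 452  248   44   57 2122] [ 0.2393 -0.495   0.0602] [ 0.2406 -0.4991] [0.134 0.163] 84.60468292236328
walls [171 254  27  44  93] [0.2333 0.3908 0.0568] [0.2376 0.3936]
[... 372 characters left out ...]
0.7282 -0.0044  0.1103] [ 0.7299 -0.0052] [0.0646 0.0664] 51.816810607910156
deck [ 352  174   44   69 1699] [ 0.4451 -0.1732  0.1113] [ 0.4438 -0.1747] [0.197  0.0879] 12.364469528198242
deck [487 320  25  64 323] [ 0.0402 -0.5165  0.1095] [ 0.0336 -0.528 ] [0.0578 0.1788] 80.54438018798828
deck [294 341  18  17  47] [0.048  0.0424 0.1114] [0.0475 0.0424] [0.0097 0.0624] 42.59284591674805
head [373 218  14  14 134] [ 0.3926 -0.1856  0.1252] [ 0.3916 -0.1866] [0.0386 0.0386] 80.5264892578125
head [493 322  19  62 166] [ 0.039  -0.5167  0.1282] [ 0.0343 -0.5243] [0.0477 0.1687] 80.3708724975586
head [293 342  18  30  61] [0.0334 0.0504 0.126 ] [0.0292 0.0508] [0.019  0.0865] 58.98698043823242
```

View pics/c1.png

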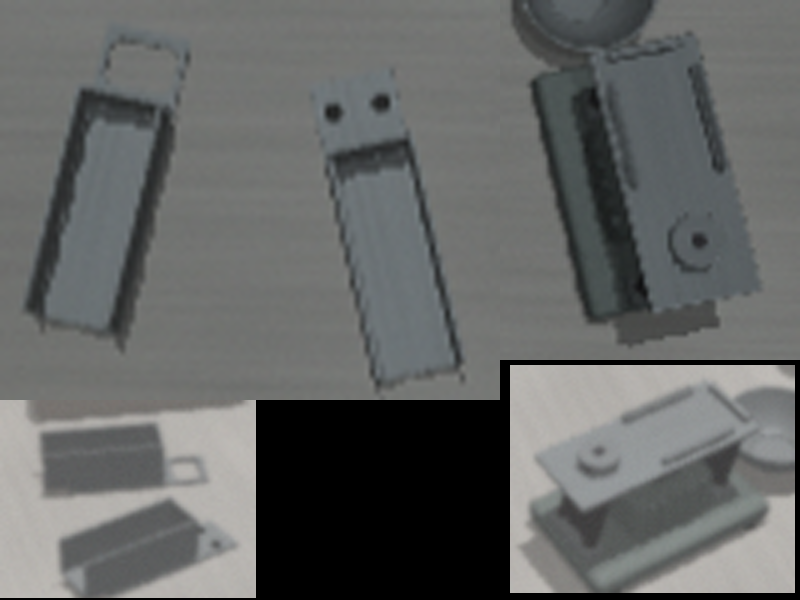

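Crop: the large oblong eye is at top-image (209,168), so the chosen trough is right. The other has two bolt holes at (247,177). The feeder's stud is at (379,226), with its guides and lip towards the dish. Next I cross-check heights and poses in the side view.

```bash
python3 - <<'E'
from h import *
b=load('s0');P=cloud(b)
def rect(m,n):
    k,l,s,c=cv2.connectedComponentsWithStats(m.astype(np.uint8))
    for i in range(1,k):
        if s[i,4]>40: q=P[l==i]; r=cv2.minAreaRect(q[:,:2].astype(np.float32)); print(n,s[i],np.round(np.median(q,0),4),np.round(r[0],4),np.round(r[1],4),r[2])
x,y,z=P[...,0],P[...,1],P[...,2]
near=(abs(x-.49)<.15)&(abs(y-.35)<.1); rect(near&(z>.05)&(z<.065),'wall'); rect(near&(z>.008)&(z<.065),'all')
f=(abs(x-.44)<.14)&(abs(y+.17)<.1); rect(f&(z>.1)&(z<.1165),'deck'); rect(f&(z>.1205)&(z<.13),'head')
a=load('t0');P=cloud(a);
# predicted outlines in both
def fr(o,yaw): c,s=np.cos(yaw),np.sin(yaw); return lambda p:np.array(o)+np.array(p)@np.array([[c,s,0],[-s,c,0],[0,0,1]])/1
T=fr([.4988,.3491,.034],np.radians(-11.9)); F=fr([.4721,-.1685,.110],np.radians(192.4))
rows=[]
for d in(a,b):
    im=cv2.resize(d['color'],None,fx=5,fy=5,interpolation=cv2.INTER_CUBIC)
    def poly(w): cv2.polylines(im,[np.int32((proj(d,w)+.5)*5-.5)],True,(0,0,255),1)
    m=.001
    poly(T(m*np.array([[-90,28,24],[55,28,24],[55,-28,24],[-90,-28,24]])))
    poly(T(m*np.array([[69,23,-30],[101,23,-30],[101,-23,-30],[69,-23,-30]])))
    poly(T(m*np.array([[55,28,-30],[110,28,-30],[110,-28,-30],[55,-28,-30]])))
    poly(F(m*np.array([[-70,42,0],[128,42,0],[128,-42,0],[-70,-42,0]])))
    t=np.linspace(0,6.28,40); poly(F(m*np.c_[82.5+20*np.cos(t),20*np.sin(t),14+0*t]))
    poly(F(m*np.array([[-67.5,30,8],[-61.5,30,8],[-61.5,-30,8],[-67.5,-30,8]])))
    for o in ([.5,.35,.03],[.44,-.175,.11]):
        u,v=np.int32(proj(d,[o])[0]*5); c=im[v-225:v+225,u-200:u+200]; rows.append(cv2.resize(c,(400,300) if 0 else (267,300)))
cv2.imwrite('pics/c2.png',np.vstack([np.hstack(rows[:2]),np.hstack(rows[2:])]))
E
```

```text
wall [222 167  39  13 180] [0.4788 0.3414 0.0554] [0.4802 0.3517] [0.0651 0.1443] 77.86065673828125
all [222 167  39  22 690] [0.4784 0.3363 0.0398] [0.4799 0.3518] [0.0697 0.1461] 79.24628448486328
deck [ 248  233   75   44 1306] [ 0.4384 -0.1806  0.1116] [ 0.4421 -0.1752] [0.1993 0.0868] 11.417387008666992
head [262 252  15  11 121] [ 0.388  -0.1883  0.1259] [ 0.3887 -0.1855] [0.0379 0.0388] 24.659788131713867
```

View pics/c2.png

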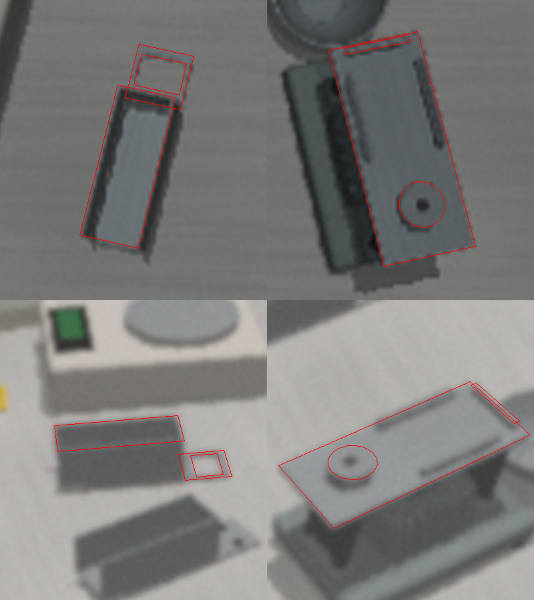

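Two views agree to about 2 mm: trough grip ≈ (0.498, 0.349, 0.034) with nose yaw -12°, and seat ≈ (0.471, -0.169, 0.110) with yaw 192.3°. The stud is at X≈82 mm. Moving above the trough.

Call:
play_rows(motion=[{"grip": -1, "xyz": [0.885, -0.588, 0], "dr": [0, 0, 0.209]}, {"grip": -1, "xyz": [0.885, -0.588, 0], "dr": [0, 0, 0.209]}, {"grip": -1, "xyz": [0.885, -0.588, 0], "dr": [0, 0, 0.209]}, {"grip": -1, "xyz": [0.885, -0.588, 0], "dr": [0, 0, 0.209]}, {"grip": -1, "xyz": [0.885, -0.588, 0], "dr": [0, 0, 0.209]}, {"grip": -1, "xyz": [0.885, -0.588, 0], "dr": [0, 0, 0.209]}, {"grip": -1, "xyz": [0.885, -0.588, 0], "dr": [0, 0, 0.209]}, {"grip": -1, "xyz": [0.885, -0.588, 0], "dr": [0, 0, 0.209]}, {"grip": -1, "xyz": [0.885, -0.588, 0], "dr": [0, 0, 0.209]}, {"grip": -1, "xyz": [0.885, -0.588, 0], "dr": [0, 0, 0.209]}, {"grip": -1, "xyz": [0, 0, -0.9], "dr": [0, 0, 0]}, {"grip": -1, "xyz": [0, 0, -0.9], "dr": [0, 0, 0]}, {"grip": -1, "xyz": [0, 0, -0.9], "dr": [0, 0, 0]}, {"grip": -1, "xyz": [0, 0, -0.9], "dr": [0, 0, 0]}, {"grip": -1, "xyz": [0, 0, -0.9], "dr": [0, 0, 0]}, {"grip": -1, "xyz": [0, 0, 0], "dr": [0, 0, 0]}, {"grip": -1, "xyz": [0, 0, 0], "dr": [0, 0, 0]}], force=60)

```text
clock: 1.52
eef_pos: [0.4969, 0.3485, 0.1116]
eef_rot: [0.104, 0.995, -0.001, -0.002]
contact_force: [-0.1, 0.2, -0.5]
finger_gap: 0.0855
finger_force: 0.0
```

Call:
play_rows(motion=[{"grip": -1, "xyz": [0.03, 0, -0.66], "dr": [0, 0, 0]}, {"grip": -1, "xyz": [0, 0, -0.66], "dr": [0, 0, 0]}, {"grip": -1, "xyz": [0, 0, -0.66], "dr": [0, 0, 0]}, {"grip": -1, "xyz": [0, 0, -0.66], "dr": [0, 0, 0]}, {"grip": -1, "xyz": [0, 0, 0], "dr": [0, 0, 0]}, {"grip": 1, "xyz": [0, 0, 0], "dr": [0, 0, 0]}, {"grip": 1, "xyz": [0, 0, 0], "dr": [0, 0, 0]}, {"grip": 1, "xyz": [0, 0, 0], "dr": [0, 0, 0]}, {"grip": 1, "xyz": [0, 0, 0], "dr": [0, 0, 0]}, {"grip": 1, "xyz": [0, 0, 0], "dr": [0, 0, 0]}, {"grip": 1, "xyz": [0, 0, 0], "dr": [0, 0, 0]}, {"grip": 1, "xyz": [0, 0, 0], "dr": [0, 0, 0]}])

```text
clock: 2.52
eef_pos: [0.5007, 0.3501, 0.0366]
eef_rot: [0.104, 0.995, 0.001, 0.002]
contact_force: [-0.7, -1.4, 6.8]
finger_gap: 0.0551
finger_force: 66.6
```

Call:
play_rows(motion=[{"grip": 1, "xyz": [0, 0, 0.3], "dr": [0, 0, 0]}, {"grip": 1, "xyz": [0, 0, 0.9], "dr": [0, 0, 0]}, {"grip": 1, "xyz": [0, 0, 0.9], "dr": [0, 0, 0]}, {"grip": 1, "xyz": [0, 0, 0.9], "dr": [0, 0, 0]}, {"grip": 1, "xyz": [0, 0, 0.9], "dr": [0, 0, 0]}, {"grip": 1, "xyz": [0, 0, 0.9], "dr": [0, 0, 0]}, {"grip": 1, "xyz": [0, 0, 0.9], "dr": [0, 0, 0]}, {"grip": 1, "xyz": [0, 0, 0.9], "dr": [0, 0, 0]}, {"grip": 1, "xyz": [0, 0, 0], "dr": [0, 0, 0]}, {"grip": 1, "xyz": [0, 0, 0], "dr": [0, 0, 0]}, {"grip": 1, "xyz": [0, 0, 0], "dr": [0, 0, 0]}])

```text
clock: 3.43
eef_pos: [0.4979, 0.3487, 0.2309]
eef_rot: [0.104, 0.995, -0.001, -0.001]
contact_force: [0.3, -0.1, -5.1]
finger_gap: 0.0554
finger_force: 66.0
```

Call:
play_rows(motion=[{"grip": 1, "xyz": [-0.038, -0.618, 0], "dr": [0, 0, -0.97]}, {"grip": 1, "xyz": [-0.038, -0.618, 0], "dr": [0, 0, -0.97]}, {"grip": 1, "xyz": [-0.038, -0.618, 0], "dr": [0, 0, -0.97]}, {"grip": 1, "xyz": [-0.038, -0.618, 0], "dr": [0, 0, -0.97]}, {"grip": 1, "xyz": [-0.038, -0.618, 0], "dr": [0, 0, -0.97]}, {"grip": 1, "xyz": [-0.038, -0.618, 0], "dr": [0, 0, -0.97]}, {"grip": 1, "xyz": [-0.038, -0.618, 0], "dr": [0, 0, -0.97]}, {"grip": 1, "xyz": [-0.038, -0.618, 0], "dr": [0, 0, -0.97]}, {"grip": 1, "xyz": [-0.038, -0.618, 0], "dr": [0, 0, -0.97]}, {"grip": 1, "xyz": [-0.038, -0.618, 0], "dr": [0, 0, -0.97]}, {"grip": 1, "xyz": [-0.038, -0.618, 0], "dr": [0, 0, -0.97]}, {"grip": 1, "xyz": [-0.038, -0.618, 0], "dr": [0, 0, -0.97]}, {"grip": 1, "xyz": [-0.038, -0.618, 0], "dr": [0, 0, -0.97]}, {"grip": 1, "xyz": [-0.038, -0.618, 0], "dr": [0, 0, -0.97]}])

```text
clock: 4.6
eef_pos: [0.4811, 0.0888, 0.2295]
eef_rot: [0.707, 0.707, -0.002, -0.002]
contact_force: [0.2, -0.4, -3.9]
finger_gap: 0.0553
finger_force: 65.9
```

Call:
play_rows(motion=[{"grip": 1, "xyz": [-0.038, -0.618, 0], "dr": [0, 0, -0.97]}, {"grip": 1, "xyz": [-0.038, -0.618, 0], "dr": [0, 0, -0.97]}, {"grip": 1, "xyz": [-0.038, -0.618, 0], "dr": [0, 0, -0.97]}, {"grip": 1, "xyz": [-0.038, -0.618, 0], "dr": [0, 0, -0.97]}, {"grip": 1, "xyz": [-0.038, -0.618, 0], "dr": [0, 0, -0.97]}, {"grip": 1, "xyz": [-0.038, -0.618, 0], "dr": [0, 0, -0.97]}, {"grip": 1, "xyz": [-0.038, -0.618, 0], "dr": [0, 0, -0.97]}, {"grip": 1, "xyz": [-0.038, -0.618, 0], "dr": [0, 0, -0.97]}, {"grip": 1, "xyz": [-0.038, -0.618, 0], "dr": [0, 0, -0.97]}, {"grip": 1, "xyz": [-0.038, -0.618, 0], "dr": [0, 0, -0.97]}, {"grip": 1, "xyz": [-0.038, -0.618, 0], "dr": [0, 0, -0.97]}, {"grip": 1, "xyz": [-0.038, -0.618, 0], "dr": [0, 0, -0.97]}, {"grip": 1, "xyz": [-0.038, -0.618, 0], "dr": [0, 0, -0.97]}, {"grip": 1, "xyz": [-0.038, -0.618, 0], "dr": [0, 0, -0.97]}, {"grip": 1, "xyz": [0, 0, 0], "dr": [0, 0, 0]}, {"grip": 1, "xyz": [0, 0, 0], "dr": [0, 0, 0]}, {"grip": 1, "xyz": [0, 0, 0], "dr": [0, 0, 0]}, {"grip": 1, "xyz": [0, 0, 0], "dr": [0, 0, 0]}])

```text
clock: 6.1
eef_pos: [0.4664, -0.1687, 0.2309]
eef_rot: [0.994, 0.109, -0.001, -0.001]
contact_force: [-0.8, 0.1, -4.4]
finger_gap: 0.0553
finger_force: 66.0
```

Call:
play_rows(motion=[{"grip": 1, "xyz": [-0.16, -0.044, -0.158], "dr": [0.198, -0.894, 0]}, {"grip": 1, "xyz": [-0.16, -0.044, -0.158], "dr": [0.198, -0.894, 0]}, {"grip": 1, "xyz": [-0.16, -0.044, -0.158], "dr": [0.198, -0.894, 0]}, {"grip": 1, "xyz": [-0.16, -0.044, -0.158], "dr": [0.198, -0.894, 0]}, {"grip": 1, "xyz": [0, 0, 0], "dr": [0, 0, 0]}, {"grip": 1, "xyz": [0, 0, 0], "dr": [0, 0, 0]}, {"grip": 1, "xyz": [0, 0, 0], "dr": [0, 0, 0]}])

```text
clock: 6.68
eef_pos: [0.4488, -0.1754, 0.2138]
eef_rot: [0.977, 0.107, 0.181, -0.019]
contact_force: [0.5, -0.5, -3.9]
finger_gap: 0.0552
finger_force: 65.9
```

```bash
cat >> h.py <<'E'
from scipy.spatial.transform import Rotation as Rn
SEAT=np.array([.471,-.169,.110]);YAW=np.radians(192.4);XS=82.
def F(p): return SEAT+Rn.from_euler('z',YAW).apply(np.array(p,float)*.001)
def Finv(w): return Rn.from_euler('z',YAW).inv().apply(np.array(w)-SEAT)*1000
def trough(st):
    R=Rn.from_quat(st['eef_rot']); 
    RT=R*Rn.from_euler('x',np.pi)*Rn.from_euler('z',np.pi)  # tool x=-trough x, z=-z
    g=st['eef_pos']-.002*R.as_matrix()[:,2]
    return lambda p: g+RT.apply(np.array(p,float)*.001), RT, g
def over(tags,out,off=(0,0,0)):
    st=robot.get_state(); T,RT,g=trough(st); T0=T
    T=lambda p:T0(np.array(p,float)+off)
    e=Rn.from_euler('z',-YAW)*RT
    print('grip in feeder mm',np.round(Finv(g),1),'euler zyx deg',np.round(e.as_euler('zyx',degrees=True),2),'F',np.round(st['contact_force'],1),'t',st['clock'])
    t=np.linspace(0,6.28,60);rows=[]
    for n,tag in tags:
        d=grab(n,tag); k=6; im=cv2.resize(d['color'],None,fx=k,fy=k,interpolation=cv2.INTER_CUBIC)
        def poly(w,c=(0,0,255)): cv2.polylines(im,[np.int32((proj(d,w)+.5)*k-.5)],True,c,1)
        b=[[69,23],[101,23],[101,-23],[69,-23]]; poly(T([[*q,-30] for q in b]))
        poly(T([[q,w,-30] for q,w in((55,28),(110,28),(110,-28),(55,-28))]))
        poly(T([[q,w,24] for q,w in((-90,28),(55,28),(55,-28),(-90,-28))]))
        poly(F(np.c_[XS+20*np.cos(t),20*np.sin(t),14+0*t]),(0,255,0))
        poly(F([[-70,42,0],[128,42,0],[128,-42,0],[-70,-42,0]]),(0,255,0))
        u,v=np.int32(proj(d,[F([40,0,20])])[0]*k); rows.append(im[max(v-300,0):v+300,u-200:u+200])
    cv2.imwrite(f'pics/{out}.png',np.hstack(rows))
E
python3 - <<'E'
from h import *
over([('top','t1'),('side','s1')],'c3')
E
```

```text
grip in feeder mm [ 23.7   1.5 105.7] euler zyx deg [ 0.09 20.96  0.03] F [ 0.5 -0.5 -3.9] t 6.6833
```

View pics/c3.png

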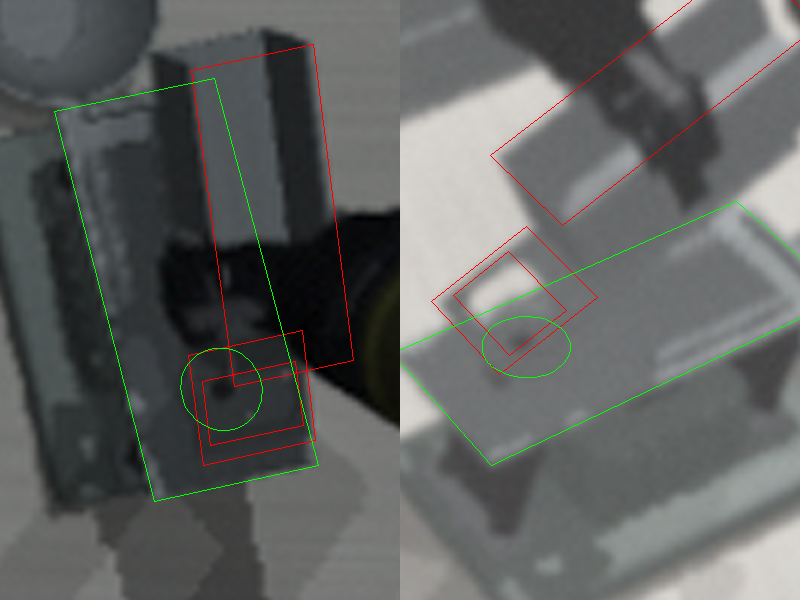

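Overlay: the predicted eye and nose (red) match the picture within about 1–2 mm (side: nose corner near (437,295); top: bar near (312,440)). The stud (green) matches too. Now a numeric check of the held trough and of the feeder in both clouds.

```bash
python3 - <<'E'
from h import *
st=robot.get_state();T,RT,g=trough(st)
for tag in('t1','s1'):
    d=load(tag);W=cloud(d);q=RT.inv().apply((W-g).reshape(-1,3))*1000; q=q[np.isfinite(q[:,0])]
    x,y,z=q.T
    def s(n,m,c): v=c[m]; print(tag,n,m.sum(),np.round(np.percentile(v,[10,50,90]),1) if m.sum()>5 else '')
    b=(x>-85)&(x<-25)&(z>-22)&(z<18)
    s('face+28',b&(abs(y-28)<7),y); s('face-28',b&(abs(y+28)<7),y)
    s('inner-25',b&(abs(y+22)<5),y); s('inner+25',b&(abs(y-22)<5),y)
    s('floor z-27',(x>-80)&(x<-30)&(abs(y)<18)&(abs(z+27)<8),z)
    s('backwall out 55',(abs(y)<20)&(z>-22)&(z<18)&(abs(x-55)<6),x)
    s('plate top z-30',(abs(y)<26)&(abs(z+30)<6)&((x>102)&(x<109)),z)
    m=(abs(y)<25)&(abs(z+31)<5)&(x>95)&(x<120); s('nose x max110',m,x)
    m=(x>72)&(x<98)&(abs(z+31)<5)&(abs(abs(y)-25.5)<7); s('rails +',m&(y>0),y); s('rails -',m&(y<0),y)
for tag in('t0','s0'):
    d=load(tag);f=Rn.from_euler('z',-YAW).apply((cloud(d)-SEAT).reshape(-1,3))*1000; f=f[np.isfinite(f[:,0])];x,y,z=f.T
    m=(z>12)&(z<18)&(abs(x-82)<30)&(abs(y)<30); h=f[m]; c,r=cv2.minEnclosingCircle(h[:,:2].astype(np.float32)); print(tag,'head',c,r,np.median(h,0))
    for X in(-30,0,30,55,115):
        v=y[(abs(x-X)<8)&(abs(z)<3)&(abs(y)<48)]; print(X,np.round([np.percentile(v,1),np.percentile(v,99)],1),end=' ')
    v=x[(abs(y)<25)&(abs(z)<3)&(x<140)&(x>-80)]; print('x ext',v.max()); 
    m=(abs(x+64.5)<8)&(abs(y)<25)&(z>4)&(z<12); print('lip',m.sum(),np.median(f[m],0) if m.any() else '', np.percentile(x[m],[5,95]) if m.any() else '')
    print('deck z',np.median(z[(abs(z)<6)&(abs(y)<20)&(x>-40)&(x<40)]))
E
```

```text
t1 face+28 137 [24.1 24.9 26.1]
t1 face-28 115 [-29.8 -28.9 -28.1]
t1 inner-25 1 
t1 inner+25 135 [24.  24.9 26. ]
t1 floor z-27 172 [-27.2 -25.  -22.5]
t1 backwall out 55 43 [49.9 50.6 51.8]
t1 plate top z-30 32 [-35.6 -34.4 -32.4]
t1 nose x max110 52 [ 98.8 103.2 107.6]
t1 rails + 17 [22.3 25.1 28. ]
t1 rails - 17 [-28.3 -25.8 -23.9]
s1 face+28 212 [26.  27.4 29.3]
s1 face-28 161 [-27.9 -26.  -24.1]
s1 inner-25 119 [-26.6 -25.4 -23.7]
s1 inner+25 83 [25.2 26.3 26.9]
s1 floor z-27 25 [-26.9 -23.8 -21.2]
s1 backwall out 55 38 [54.8 55.2 55.6]
s1 plate top z-30 38 [-34.2 -32.7 -30.6]
s1 nose x max110 52 [100.3 104.4 108.8]
s1 rails + 22 [21.5 24.8 26.7]
s1 rails - 19 [-28.6 -25.6 -22.2]
t0 head (81.03477478027344, -1.0361872911453247) 20.579660415649414 [79.46022479 -1.18812596 15.1147533 ]
-30 [-39.   40.3] 0 [-39.4  40.2] 30 [-43.   40.1] 55 [-43.2  41.3] 115 [-43.  40.] x ext 125.90169253741557
lip 38 [-64.71421638   0.9413041    6.74076033] [-68.33341901 -61.35825567]
deck z 0.44465350824031413
s0 head (83.76756286621094, -2.093928813934326) 20.54707908630371 [85.44907844  0.9489637  15.68665839]
-30 [-30.5  41.9] 0 [-32.5  41.8] 30 [-39.1  41.8] 55 [-41.4  41.7] 115 [-44.2  40. ] x ext 128.93283247034037
lip 33 [-62.44645443   2.65649597   7.76500499] [-66.85373915 -59.8124842 ]
deck z 1.495161707879812
```

```bash
python3 - <<'E'
from h import *
st=robot.get_state();T,RT,g=trough(st)
for tag in('t1','s1'):
    W=cloud(load(tag));q=RT.inv().apply((W-g).reshape(-1,3))*1000; q=q[np.isfinite(q[:,0])]
    x,y,z=q.T
    m=(abs(y)<17)&(x>-82)&(x<20)&(abs(z+21)<6)
    if m.sum()>10:
        p=np.polyfit(x[m],z[m],1); print(tag,'floor n',m.sum(),'slope deg',np.degrees(p[0]),'z@-40',np.polyval(p,-40),'xr',x[m].min(),x[m].max())
    m=(abs(y)<26)&(abs(z+31)<8)&(x>58)&(x<112)
    p=np.polyfit(x[m],z[m],1); print(tag,'plate n',m.sum(),np.degrees(p[0]),'z@85',np.polyval(p,85),'resid',np.std(z[m]-np.polyval(p,x[m])))
    m=(abs(y)<31)&(x>-100)&(x<-70)&(z>-36)&(z<26); print(tag,'spout x 1%',np.percentile(x[m],[1,3]), 'topz',np.percentile(z[(abs(y)<31)&(x>-85)&(x<-40)&(z<40)],98),np.percentile(z[(abs(y)<31)&(x>30)&(x<50)&(z<40)],98))
E
```

```text
t1 floor n 258 slope deg 0.2935473677626641 z@-40 -24.467633375996748 xr -81.7402373834454 7.856314321570176
t1 plate n 92 -1.416708772274723 z@85 -34.2091846579958 resid 1.77545349937087
t1 spout x 1% [-90.35354767 -89.83659916] topz 20.99286280259152 21.75100023883364
s1 floor n 26 slope deg -1.3295149610695542 z@-40 -23.740972845669546 xr -80.36013752987084 16.460433903596943
s1 plate n 167 0.8310163816850565 z@85 -33.71934696767966 resid 1.955366265091424
s1 spout x 1% [-89.98476821 -89.43201658] topz 20.78323250260611 20.533084256926518
```

Held trough: no pitch error, sits about 3 mm lower in the grip and about 0.5 mm off in x and y. Feeder centreline is at y≈-1.2 mm, stud X≈82.4. Correcting and descending to about 5 mm over the deck.

Call:
play_rows(motion=[{"grip": 1, "xyz": [-0.037, 0.03, 0], "dr": [0, 0, 0]}, {"grip": 1, "xyz": [-0.037, 0.03, 0], "dr": [0, 0, 0]}, {"grip": 1, "xyz": [0, 0, -0.2], "dr": [0, 0, 0]}, {"grip": 1, "xyz": [0, 0, -0.2], "dr": [0, 0, 0]}, {"grip": 1, "xyz": [0, 0, -0.2], "dr": [0, 0, 0]}, {"grip": 1, "xyz": [0, 0, -0.1], "dr": [0, 0, 0]}, {"grip": 1, "xyz": [0, 0, -0.1], "dr": [0, 0, 0]}, {"grip": 1, "xyz": [0, 0, 0], "dr": [0, 0, 0]}, {"grip": 1, "xyz": [0, 0, 0], "dr": [0, 0, 0]}, {"grip": 1, "xyz": [0, 0, 0], "dr": [0, 0, 0]}])

```text
clock: 7.62
eef_pos: [0.446, -0.1734, 0.1893]
eef_rot: [0.977, 0.107, 0.181, -0.02]
contact_force: [-0.2, 0.0, -4.3]
finger_gap: 0.0556
finger_force: 66.1
```

```bash
sed -i 's/^SEAT=.*/SEAT=np.array([.471,-.169,.110])+.0012*np.array([-.2147,.9767,0]);YAW=np.radians(192.4);XS=82.4/' h.py; python3 - <<'E'
from h import *
over([('top','t2'),('side','s2')],'c4',(-.5,-.5,-3.3))
E
```

```text
grip in feeder mm [26.   0.2 81.1] euler zyx deg [ 7.0e-02  2.1e+01 -2.0e-02] F [-0.2  0.  -4.3] t 7.6167
```

View pics/c4.png

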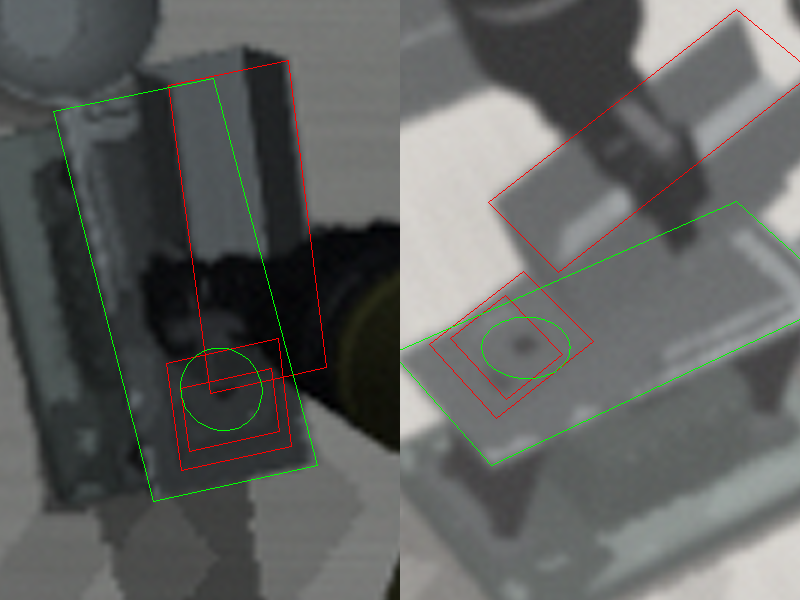

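Overlay fits: the bar lies beyond the head (top (235,450)) and the eye is centred laterally on the stud. Feel down for the deck.

Call:
play_rows(motion=[{"grip": 1, "xyz": [0, 0, -0.08], "dr": [0, 0, 0]}, {"grip": 1, "xyz": [0, 0, -0.06], "dr": [0, 0, 0]}, {"grip": 1, "xyz": [0, 0, 0], "dr": [0, 0, 0]}, {"grip": 1, "xyz": [0, 0, 0], "dr": [0, 0, 0]}])

```text
clock: 8.05
eef_pos: [0.4457, -0.1731, 0.1848]
eef_rot: [0.977, 0.107, 0.181, -0.02]
contact_force: [0.8, 0.4, -4.6]
finger_gap: 0.0552
finger_force: 66.1
```

Call:
play_rows(motion=[{"grip": 1, "xyz": [0, 0, -0.033], "dr": [0, 0, 0]}, {"grip": 1, "xyz": [0, 0, 0], "dr": [0, 0, 0]}, {"grip": 1, "xyz": [0, 0, 0], "dr": [0, 0, 0]}])

```text
clock: 8.3
eef_pos: [0.4459, -0.1732, 0.1839]
eef_rot: [0.977, 0.107, 0.181, -0.02]
contact_force: [-0.3, 0.0, -4.1]
finger_gap: 0.0555
finger_force: 66.1
```

Call:
play_rows(motion=[{"grip": 1, "xyz": [0, 0, -0.025], "dr": [0, 0, 0]}, {"grip": 1, "xyz": [0, 0, 0], "dr": [0, 0, 0]}, {"grip": 1, "xyz": [0, 0, 0], "dr": [0, 0, 0]}])

```text
clock: 8.55
eef_pos: [0.446, -0.1733, 0.1833]
eef_rot: [0.977, 0.107, 0.181, -0.02]
contact_force: [0.3, 0.7, -4.1]
finger_gap: 0.0554
finger_force: 66.1
```

Call:
play_rows(motion=[{"grip": 1, "xyz": [0, 0, -0.025], "dr": [0, 0, 0]}, {"grip": 1, "xyz": [0, 0, 0], "dr": [0, 0, 0]}, {"grip": 1, "xyz": [0, 0, 0], "dr": [0, 0, 0]}])

```text
clock: 8.8
eef_pos: [0.4462, -0.1733, 0.1829]
eef_rot: [0.977, 0.107, 0.181, -0.02]
contact_force: [0.2, 1.4, -0.4]
finger_gap: 0.0552
finger_force: 66.6
```

Deck felt (+3.7 N) at the expected height. Lift 0.7 mm and draw back 13 mm towards the neck.

Call:
play_rows(motion=[{"grip": 1, "xyz": [0, 0, 0.023], "dr": [0, 0, 0]}, {"grip": 1, "xyz": [0, 0, 0], "dr": [0, 0, 0]}, {"grip": 1, "xyz": [0.065, 0.0143, 0], "dr": [0, 0, 0]}, {"grip": 1, "xyz": [0.065, 0.0143, 0], "dr": [0, 0, 0]}, {"grip": 1, "xyz": [0, 0, 0], "dr": [0, 0, 0]}, {"grip": 1, "xyz": [0, 0, 0], "dr": [0, 0, 0]}])

```text
clock: 9.3
eef_pos: [0.4497, -0.1723, 0.183]
eef_rot: [0.977, 0.107, 0.181, -0.02]
contact_force: [-0.8, 0.1, -2.7]
finger_gap: 0.0552
finger_force: 66.4
```

Call:
play_rows(motion=[{"grip": 1, "xyz": [0.065, 0.0143, 0], "dr": [0, 0, 0]}, {"grip": 1, "xyz": [0.065, 0.0143, 0], "dr": [0, 0, 0]}, {"grip": 1, "xyz": [0, 0, 0], "dr": [0, 0, 0]}, {"grip": 1, "xyz": [0, 0, 0], "dr": [0, 0, 0]}])

```text
clock: 9.63
eef_pos: [0.454, -0.1715, 0.1832]
eef_rot: [0.977, 0.107, 0.181, -0.02]
contact_force: [0.5, 0.2, -3.5]
finger_gap: 0.0551
finger_force: 66.4
```

Call:
play_rows(motion=[{"grip": 1, "xyz": [0.065, 0.0143, 0], "dr": [0, 0, 0]}, {"grip": 1, "xyz": [0.065, 0.0143, 0], "dr": [0, 0, 0]}, {"grip": 1, "xyz": [0.0325, 0.0072, 0], "dr": [0, 0, 0]}, {"grip": 1, "xyz": [0, 0, 0], "dr": [0, 0, 0]}, {"grip": 1, "xyz": [0, 0, 0], "dr": [0, 0, 0]}])

```text
clock: 10.05
eef_pos: [0.4588, -0.1705, 0.1832]
eef_rot: [0.977, 0.107, 0.181, -0.02]
contact_force: [-0.1, 1.1, -4.6]
finger_gap: 0.0552
finger_force: 66.4
```

Call:
play_rows(motion=[{"grip": 1, "xyz": [0.0325, 0.0072, 0], "dr": [0, 0, 0]}, {"grip": 1, "xyz": [0.0325, 0.0072, 0], "dr": [0, 0, 0]}, {"grip": 1, "xyz": [0, 0, 0], "dr": [0, 0, 0]}, {"grip": 1, "xyz": [0, 0, 0], "dr": [0, 0, 0]}])

```text
clock: 10.38
eef_pos: [0.4605, -0.17, 0.1832]
eef_rot: [0.977, 0.107, 0.181, -0.02]
contact_force: [-0.3, -0.1, -3.1]
finger_gap: 0.0553
finger_force: 66.3
```

Call:
play_rows(motion=[{"grip": 1, "xyz": [0.0325, 0.0072, 0], "dr": [0, 0, 0]}, {"grip": 1, "xyz": [0, 0, 0], "dr": [0, 0, 0]}, {"grip": 1, "xyz": [0, 0, 0], "dr": [0, 0, 0]}])

```text
clock: 10.63
eef_pos: [0.4615, -0.1698, 0.1832]
eef_rot: [0.977, 0.107, 0.181, -0.02]
contact_force: [-0.2, 0.2, -4.2]
finger_gap: 0.0555
finger_force: 66.3
```

Call:
play_rows(motion=[{"grip": 1, "xyz": [0.02, 0.0044, 0], "dr": [0, 0, 0]}, {"grip": 1, "xyz": [0, 0, 0], "dr": [0, 0, 0]}, {"grip": 1, "xyz": [0, 0, 0], "dr": [0, 0, 0]}])

```text
clock: 10.88
eef_pos: [0.4621, -0.1696, 0.1831]
eef_rot: [0.977, 0.107, 0.181, -0.02]
contact_force: [-0.7, -0.1, -4.2]
finger_gap: 0.0552
finger_force: 66.3
```

Call:
play_rows(motion=[{"grip": 1, "xyz": [0.02, 0.0044, 0], "dr": [0, 0, 0]}, {"grip": 1, "xyz": [0, 0, 0], "dr": [0, 0, 0]}, {"grip": 1, "xyz": [0, 0, 0], "dr": [0, 0, 0]}])

```text
clock: 11.13
eef_pos: [0.4627, -0.1695, 0.1832]
eef_rot: [0.977, 0.107, 0.181, -0.02]
contact_force: [-0.1, 0.8, -4.7]
finger_gap: 0.0559
finger_force: 66.3
```

Call:
play_rows(motion=[{"grip": 1, "xyz": [0.02, 0.0044, 0], "dr": [0, 0, 0]}, {"grip": 1, "xyz": [0, 0, 0], "dr": [0, 0, 0]}, {"grip": 1, "xyz": [0, 0, 0], "dr": [0, 0, 0]}])

```text
clock: 11.38
eef_pos: [0.4632, -0.1694, 0.1831]
eef_rot: [0.977, 0.107, 0.181, -0.02]
contact_force: [-1.3, -0.2, -3.7]
finger_gap: 0.0552
finger_force: 66.3
```

Call:
play_rows(motion=[{"grip": 1, "xyz": [0.02, 0.0044, 0], "dr": [0, 0, 0]}, {"grip": 1, "xyz": [0, 0, 0], "dr": [0, 0, 0]}, {"grip": 1, "xyz": [0, 0, 0], "dr": [0, 0, 0]}])

```text
clock: 11.63
eef_pos: [0.4635, -0.1692, 0.1829]
eef_rot: [0.978, 0.107, 0.181, -0.02]
contact_force: [-2.1, -0.7, -4.5]
finger_gap: 0.055
finger_force: 66.3
```

Neck contact felt at 2 N, giving stud X≈82.7, which agrees with the pictures. Back off about 1 mm and level about the bar's inner edge.

Call:
play_rows(motion=[{"grip": 1, "xyz": [-0.039, -0.0086, 0], "dr": [0, 0, 0]}, {"grip": 1, "xyz": [0, 0, 0], "dr": [0, 0, 0]}, {"grip": 1, "xyz": [0.056, 0.0123, -0.073], "dr": [-0.0562, 0.2556, 0]}, {"grip": 1, "xyz": [0.056, 0.0123, -0.073], "dr": [-0.0562, 0.2556, 0]}, {"grip": 1, "xyz": [0.056, 0.0123, -0.073], "dr": [-0.0562, 0.2556, 0]}, {"grip": 1, "xyz": [0, 0, 0], "dr": [0, 0, 0]}, {"grip": 1, "xyz": [0, 0, 0], "dr": [0, 0, 0]}])

```text
clock: 12.22
eef_pos: [0.4681, -0.1683, 0.1765]
eef_rot: [0.984, 0.108, 0.143, -0.016]
contact_force: [0.3, 0.1, -4.4]
finger_gap: 0.0551
finger_force: 66.2
```

Call:
play_rows(motion=[{"grip": 1, "xyz": [0.0503, 0.011, -0.0774], "dr": [-0.0562, 0.2556, 0]}, {"grip": 1, "xyz": [0, 0, 0], "dr": [0, 0, 0]}, {"grip": 1, "xyz": [0, 0, 0], "dr": [0, 0, 0]}])

```text
clock: 12.47
eef_pos: [0.4694, -0.1679, 0.1743]
eef_rot: [0.985, 0.108, 0.13, -0.014]
contact_force: [0.1, 0.5, -5.3]
finger_gap: 0.0554
finger_force: 66.0
```

No contact. Continue to 4°.

Call:
play_rows(motion=[{"grip": 1, "xyz": [0.0503, 0.011, -0.0774], "dr": [-0.0562, 0.2556, 0]}, {"grip": 1, "xyz": [0.0503, 0.011, -0.0774], "dr": [-0.0562, 0.2556, 0]}, {"grip": 1, "xyz": [0, 0, 0], "dr": [0, 0, 0]}, {"grip": 1, "xyz": [0, 0, 0], "dr": [0, 0, 0]}])

```text
clock: 12.8
eef_pos: [0.4723, -0.1672, 0.1696]
eef_rot: [0.989, 0.108, 0.104, -0.012]
contact_force: [-0.4, -1.4, -5.0]
finger_gap: 0.055
finger_force: 66.1
```

Call:
play_rows(motion=[{"grip": 1, "xyz": [0.0396, 0.0087, -0.0719], "dr": [-0.05, 0.2272, 0]}, {"grip": 1, "xyz": [0.0396, 0.0087, -0.0719], "dr": [-0.05, 0.2272, 0]}, {"grip": 1, "xyz": [0.0396, 0.0087, -0.0719], "dr": [-0.05, 0.2272, 0]}, {"grip": 1, "xyz": [0, 0, 0], "dr": [0, 0, 0]}, {"grip": 1, "xyz": [0, 0, 0], "dr": [0, 0, 0]}])

```text
clock: 13.22
eef_pos: [0.4758, -0.1665, 0.1631]
eef_rot: [0.992, 0.109, 0.07, -0.008]
contact_force: [-0.4, 0.1, -5.5]
finger_gap: 0.0551
finger_force: 66.1
```

Call:
play_rows(motion=[{"grip": 1, "xyz": [0.0345, 0.0076, -0.0748], "dr": [-0.05, 0.2272, 0]}, {"grip": 1, "xyz": [0.0345, 0.0076, -0.0748], "dr": [-0.05, 0.2272, 0]}, {"grip": 1, "xyz": [0.0345, 0.0076, -0.0748], "dr": [-0.05, 0.2272, 0]}, {"grip": 1, "xyz": [0, 0, 0], "dr": [0, 0, 0]}, {"grip": 1, "xyz": [0, 0, 0], "dr": [0, 0, 0]}])

```text
clock: 13.63
eef_pos: [0.4792, -0.1658, 0.1562]
eef_rot: [0.993, 0.109, 0.035, -0.004]
contact_force: [0.3, -0.2, -4.8]
finger_gap: 0.0551
finger_force: 66.1
```

```bash
python3 - <<'E'
from h import *
over([('top','t3'),('side','s3')],'c5',(-.5,-.5,-3.3))
E
```

```text
grip in feeder mm [-8.6 -0.1 48.2] euler zyx deg [ 0.12  3.99 -0.05] F [ 0.3 -0.2 -4.8] t 13.6333
```

View pics/c5.png

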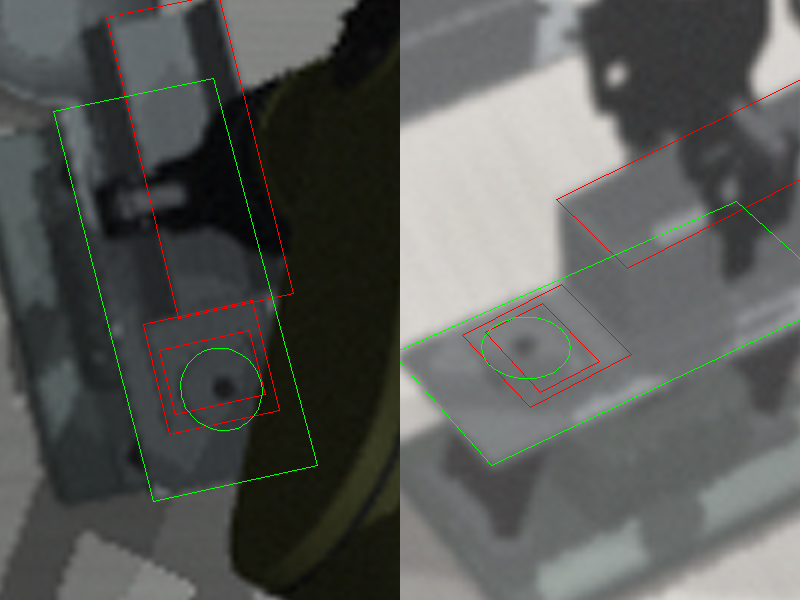

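The eye is below the head at 4° with no contact. Lower 2.5 mm, then push forward 12.5 mm.

Call:
play_rows(motion=[{"grip": 1, "xyz": [0, 0, -0.042], "dr": [0, 0, 0]}, {"grip": 1, "xyz": [0, 0, -0.04], "dr": [0, 0, 0]}, {"grip": 1, "xyz": [0, 0, 0], "dr": [0, 0, 0]}, {"grip": 1, "xyz": [-0.068, -0.017, 0], "dr": [0, 0, 0]}, {"grip": 1, "xyz": [-0.068, -0.017, 0], "dr": [0, 0, 0]}, {"grip": 1, "xyz": [0, 0, 0], "dr": [0, 0, 0]}, {"grip": 1, "xyz": [0, 0, 0], "dr": [0, 0, 0]}])

```text
clock: 14.32
eef_pos: [0.4746, -0.1672, 0.154]
eef_rot: [0.993, 0.109, 0.034, -0.004]
contact_force: [0.4, 0.2, -3.6]
finger_gap: 0.0553
finger_force: 66.3
```

Call:
play_rows(motion=[{"grip": 1, "xyz": [-0.068, -0.017, 0], "dr": [0, 0, 0]}, {"grip": 1, "xyz": [-0.068, -0.017, 0], "dr": [0, 0, 0]}, {"grip": 1, "xyz": [-0.068, -0.017, 0], "dr": [0, 0, 0]}, {"grip": 1, "xyz": [-0.068, -0.017, 0], "dr": [0, 0, 0]}, {"grip": 1, "xyz": [0, 0, 0], "dr": [0, 0, 0]}, {"grip": 1, "xyz": [0, 0, 0], "dr": [0, 0, 0]}])

```text
clock: 14.82
eef_pos: [0.4662, -0.1691, 0.1539]
eef_rot: [0.993, 0.109, 0.034, -0.004]
contact_force: [0.4, -0.6, -2.6]
finger_gap: 0.055
finger_force: 66.3
```

```bash
python3 - <<'E'
from h import *
st=robot.get_state(); T,RT,g=trough(st); print(Finv(g),(Rn.from_euler('z',-YAW)*RT).as_euler('zyx',degrees=True),st['contact_force'])
E
```

```text
[ 4.82597856  0.28377178 45.90466762] [ 0.07945552  3.9518042  -0.02926286] [ 0.3657269  -0.56363064 -2.57521013]
```

Call:
play_rows(motion=[{"grip": 1, "xyz": [0.008, 0.0018, -0.06], "dr": [-0.037, 0.1685, 0]}, {"grip": 1, "xyz": [0.008, 0.0018, -0.06], "dr": [-0.037, 0.1685, 0]}, {"grip": 1, "xyz": [0, 0, 0], "dr": [0, 0, 0]}, {"grip": 1, "xyz": [0, 0, 0], "dr": [0, 0, 0]}])

```text
clock: 15.15
eef_pos: [0.4672, -0.1687, 0.1501]
eef_rot: [0.994, 0.109, 0.017, -0.002]
contact_force: [-0.0, 1.4, -2.1]
finger_gap: 0.0554
finger_force: 66.5
```

Call:
play_rows(motion=[{"grip": 1, "xyz": [0.008, 0.0018, -0.06], "dr": [-0.037, 0.1685, 0]}, {"grip": 1, "xyz": [0.008, 0.0018, -0.06], "dr": [-0.037, 0.1685, 0]}, {"grip": 1, "xyz": [0, 0, 0], "dr": [0, 0, 0]}, {"grip": 1, "xyz": [0, 0, 0], "dr": [0, 0, 0]}])

```text
clock: 15.48
eef_pos: [0.4678, -0.1687, 0.1466]
eef_rot: [0.994, 0.109, 0.0, -0.0]
contact_force: [0.2, -0.1, -1.0]
finger_gap: 0.0555
finger_force: 66.6
```

Call:
play_rows(motion=[{"grip": 1, "xyz": [0, 0, -0.025], "dr": [0, 0, 0]}, {"grip": 1, "xyz": [0, 0, 0], "dr": [0, 0, 0]}, {"grip": 1, "xyz": [0, 0, 0], "dr": [0, 0, 0]}])

```text
clock: 15.73
eef_pos: [0.4678, -0.1687, 0.1466]
eef_rot: [0.994, 0.109, 0.001, -0.0]
contact_force: [-1.7, 2.0, 4.3]
finger_gap: 0.0554
finger_force: 67.0
```

```bash
python3 - <<'E'
from h import *
st=robot.get_state(); T,RT,g=trough(st); print(Finv(g),(Rn.from_euler('z',-YAW)*RT).as_euler('zyx',degrees=True),st['contact_force'],st['wrist_torque'])
E
```

```text
[ 3.07831363  0.26283336 38.60395289] [ 0.07963205  0.07797635 -0.01395877] [-1.6820678   2.04728253  4.25918106] [0.03996991 0.50705377 0.01078516]
```

```bash
cat > chk.py <<'E'
from h import *
import sys
for n in('top','side'):
    d=grab(n,sys.argv[1]+n); f=Rn.from_euler('z',-YAW).apply((cloud(d)-SEAT).reshape(-1,3))*1000; f=f[np.isfinite(f[:,0])];x,y,z=f.T
    m=(abs(y)<17)&(x>-80)&(x<48)&(abs(z-13)<8)
    p=np.polyfit(x[m],z[m],1) if m.sum()>15 else (np.nan,np.nan); print(n,'floor n',m.sum(),'slope deg',np.degrees(p[0]),'z(0)',p[1])
    m=(abs(y)<24)&(x>68)&(x<125)&(z>-2)&(z<9); 
    w=(abs(abs(y)-26.5)<4)&(z>48)&(z<66)&(x>-95)&(x<65)
    if w.sum()>15:
        p=np.polyfit(x[w],z[w],1);print(n,'walltop',w.sum(),np.degrees(p[0]),p[1],'x',np.percentile(x[w],[1,99]),'y',[np.round(np.mean(y[w&(s*y>0)]),1) for s in(1,-1)])
    h=(z>11.5)&(z<19)&(np.hypot(x-82.5,y)<19)&(x>64); print(n,'head z',np.median(z[h]),'nose plate z',np.median(z[(x>101)&(x<111)&(abs(y)<22)&(abs(z)<9)]),'deck beyond',np.median(z[(x>117)&(x<126)&(abs(y)<30)&(abs(z)<9)]))
E
python3 chk.py a
```

```text
top floor n 277 slope deg -0.20915714944080122 z(0) 13.673699067248153
top walltop 132 -0.31409918965866107 55.89262235678574 x [-86.71367004  54.482254  ] y [np.float64(25.5), np.float64(-28.0)]
top head z 15.183240847238155 nose plate z 4.755982206186463 deck beyond 0.18036519315233618
side floor n 4 slope deg nan z(0) nan
side walltop 206 0.25439676677268647 54.95893071234434 x [-84.77167526  58.94846367] y [np.float64(27.4), np.float64(-26.3)]
side head z 16.04203110600029 nose plate z 5.840137210959891 deck beyond 1.8124242624675615
```

The trough is flat within 0.3°, at deck height and with the front edge behind the lip in the measurements. Release and raise.

Call:
play_rows(motion=[{"grip": 1, "xyz": [0, 0, 0.012], "dr": [0, 0, 0]}, {"grip": -1, "xyz": [0, 0, 0], "dr": [0, 0, 0]}, {"grip": -1, "xyz": [0, 0, 0], "dr": [0, 0, 0]}, {"grip": -1, "xyz": [0, 0, 0], "dr": [0, 0, 0]}, {"grip": -1, "xyz": [0, 0, 0], "dr": [0, 0, 0]}, {"grip": -1, "xyz": [0, 0, 0], "dr": [0, 0, 0]}, {"grip": -1, "xyz": [0, 0, 0], "dr": [0, 0, 0]}, {"grip": -1, "xyz": [0, 0, 0], "dr": [0, 0, 0]}])

```text
clock: 16.5
eef_pos: [0.4677, -0.1688, 0.1463]
eef_rot: [0.994, 0.109, 0.0, -0.0]
contact_force: [-0.6, 0.4, -0.1]
finger_gap: 0.0854
finger_force: 0.0
```

Call:
play_rows(motion=[{"grip": -1, "xyz": [0, 0, 0.3], "dr": [0, 0, 0]}, {"grip": -1, "xyz": [0, 0, 0.6], "dr": [0, 0, 0]}, {"grip": -1, "xyz": [0, 0, 0.9], "dr": [0, 0, 0]}, {"grip": -1, "xyz": [0, 0, 0.9], "dr": [0, 0, 0]}, {"grip": -1, "xyz": [0, 0, 0.9], "dr": [0, 0, 0]}, {"grip": -1, "xyz": [0, 0.9, 0.5], "dr": [0, 0, 0]}, {"grip": -1, "xyz": [0, 0.9, 0.3], "dr": [0, 0, 0]}, {"grip": -1, "xyz": [0, 0.9, 0], "dr": [0, 0, 0]}, {"grip": -1, "xyz": [0, 0.9, 0], "dr": [0, 0, 0]}, {"grip": -1, "xyz": [0, 0.9, 0], "dr": [0, 0, 0]}, {"grip": -1, "xyz": [0, 0.9, 0], "dr": [0, 0, 0]}, {"grip": -1, "xyz": [0, 0.9, 0], "dr": [0, 0, 0]}, {"grip": -1, "xyz": [0, 0.9, 0], "dr": [0, 0, 0]}, {"grip": -1, "xyz": [0, 0, 0], "dr": [0, 0, 0]}, {"grip": -1, "xyz": [0, 0, 0], "dr": [0, 0, 0]}])

```text
clock: 17.75
eef_pos: [0.4675, 0.0482, 0.279]
eef_rot: [0.994, 0.11, 0.001, -0.0]
contact_force: [-0.4, -0.3, -1.0]
finger_gap: 0.0854
finger_force: 0.0
```

```bash
python3 chk.py b; python3 - <<'E'
from h import *
A=cv2.resize(load('btop')['color'][160:260,325:405],None,fx=5,fy=5,interpolation=cv2.INTER_CUBIC)
B=cv2.resize(load('bside')['color'][205:305,240:340],None,fx=4,fy=5,interpolation=cv2.INTER_CUBIC)
cv2.imwrite('pics/c6.png',np.hstack([A,B]))
E
```

```text
top floor n 0 slope deg nan z(0) nan
top walltop 29 -5.790421213965933 61.278329360664124 x [ 4.99462975 54.82823374] y [np.float64(26.7), np.float64(nan)]
top head z nan nose plate z nan deck beyond nan
side floor n 11 slope deg nan z(0) nan
side walltop 308 -0.02148401627256955 54.457357673039446 x [-84.20182865  58.16914239] y [np.float64(27.3), np.float64(-25.6)]
side head z 15.786285990072715 nose plate z 5.519437321767656 deck beyond 2.27330838936237
  return _methods._mean(a, axis=axis, dtype=dtype,
  ret = ret.dtype.type(ret / rcount)
```

View pics/c6.png

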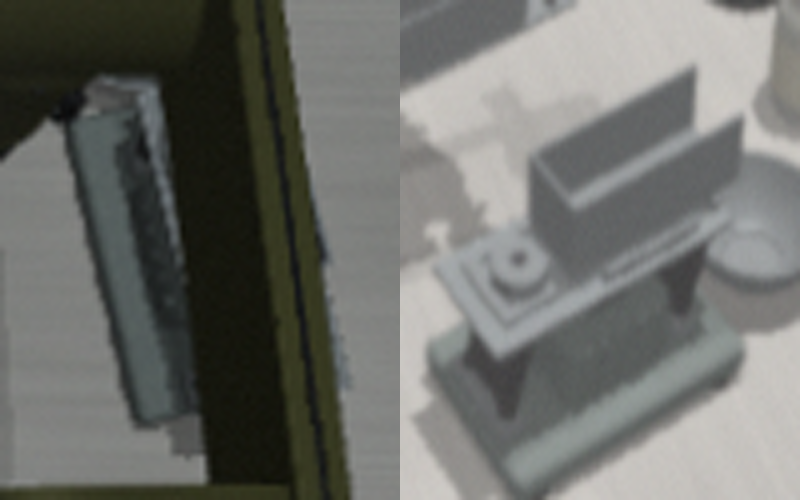

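The side view shows the plate flat under the head (515,270), between the guides and level (0.0°; on the lip it would be 3°). The gripper is clear.

```bash
python3 -c "
from workcell import robot
print(robot.finish_job())"
```

```text
the job is handed in; nothing more can be done
None
```

The hook-on trough is fitted on the feeder: plate flat under the stud's head and between the guides, front edge behind the lip. I released it and handed the job in at about 18 s of the 54 s limit; no verdict was returned.

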